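# Scan the nozzle box and hold its lid open

### The arm

A 6-joint arm with a two-finger parallel gripper is mounted at the origin on the work surface. World frame = base frame: x ahead of the robot, y to its left, z up, the work surface at z = 0. Lengths are in m, angles in rad, forces in N, time in s.
With the tool pointing down it reaches from about 0.25 to 0.775 m from the base axis. Payload 8.9 kg.
Tool frame: the origin (TCP) lies midway between the tips of the shut fingers; the grasp point (between the pads) lies 19 mm behind it (arm.grip_point_offset is the distance from the TCP to the grasp point, in m); z points along the fingers, y is the direction in which the jaws open and shut (so a half turn about z gives the same grasp; the last joint's range is limited). The gripper opens to 85 mm and grips with 20 to 120 N. Pads are 22 mm wide; open, the fingers measure 114 mm over their backs; the gripper's body (76 mm by 85 mm) begins 54 mm behind the grasp point. The pads swing forward as they close: fully open they stand 13 mm farther back than shut.
Start: joints at [1.081, 0.291, -0.153, 1.127, 0, 1.431], TCP at [0.18, 0.493, 0.231] pointing down, gripper open.
Joint ranges: [-2.52, 2.52], [-0.91, 1.74], [-1.3, 1.37], [-1.96, 2.02], [-1.52, 1.47], [-3.14, 3.14]. Speed limits (rad/s): [2.22, 2.22, 2.79, 3.14, 3.14, 3.14].

### API

Orientations are given as a 3x3 rotation matrix whose columns are the frame's x, y, z axes.
In Python, from rig import arm gives the robot as it stands. The module is installed in compiled form; this text tells all that it offers.
- The arm moves only by the shell command python3 -m crank 'ROWS' [FORCE]. ROWS is JSON, a list of rows, each an object with "rot": the turn, a rotation vector about the tool's x, y, z as a fraction of full scale, a list of three; "travel": the shift along the tool's x, y, z as a fraction of full scale, a list of three; "fingers": the opening, from -1 (shut) to 1 (fully open), so that 0 is half open. A call has 1 to 12 rows; each row is the pose to reach, as a shift and turn from the pose commanded when the call began, along the tool's axes at that moment; what a row does not reach only later rows make up. Full scale, the value 1, is 25 cm for a shift and pi/2 rad for a turn. A row lasts 1/10 s, in which the tool goes at most 50 mm and 8.59 degrees, less where a joint would pass 70% of its speed; a pose out of reach is approached as far as the arm can. A call with a number of a shift or a turn outside -1 to 1 is refused whole. A call with a gripper value outside its range is refused whole. The fingers move at their own pace and stop on an object; FORCE is the grip in N (left out, the last holds). Time passes only in rows, so rows that repeat a pose let the fingers close. It gives the time, the measured TCP pose, the force and the opening at its end, in the units of the state.
- arm.observe(): the state, without advancing time (a new reading comes with each control period).
- arm.read_camera(name): name is "side" or "top" or "wrist"; returns a dict with "color" (384x512x3 uint8, red, green, blue), "range_z" (384x512 float32, m along the optical axis (not along the pixel's ray), 0 where there is no reading), "K" (3x3 intrinsics, pixels), "camera_from_world" (4x4, takes a point from world to camera coordinates); the wrist camera has in their place "mount" (4x4, takes a point from camera to tool coordinates, whose origin is the TCP and whose axes are the flange's). Camera axes: x right, y down, z forward; pixel columns grow to the right and rows downward; lengths in m; the calibration is good to about 2 mm. A picture is of the moment at which its call begins: read the wrist's pose just before it.
- arm.hand_in(): hands the job in, once; it reports no verdict.
Trained networks look in a picture, given as the dict that the camera call returned (one of the last four; its "shot" number tells which), for a name from the list of things; names that differ only in an ending like _2 or _b are one class to them, and where a whole thing is asked for, a point or a joint stands for the part that bears it (a point fixed in the world has none). Each returns a list of dicts, best first, with "p" (0 to 1); they miss things now and then, are a little off and sometimes report something else, mostly with a low value. They report only what shows in the picture. A call takes as long as a camera call. They do not tell look-alikes from the thing itself.
- arm.silhouettes(picture, target): "region" (384x512 bool, what is visible of it) and "position" ([column, row] in pixels, amid what is visible of it).
- arm.pinpoint(picture, target): "position" ([column, row] in pixels: a listed point, or the origin of a listed thing).
The state is a dict: "time_s": time; "joint_pos": joint angles; "dq": joint speeds; "joint_efforts": joint torques, N m; "ee_pos": TCP position; "orientation": TCP orientation; "force": force on the tool from outside, world axes, zero at the start; "wrist_torque": the same for the moment, N m; "finger_gap": opening from 0.0 (shut) to 1.0 (fully open).
Only numpy, scipy, OpenCV 4.12 (cv2) and the standard library are available. Lean on these libraries where they do the work, as an engineer would, in place of code of your own. Each camera call takes 0.05 s, during which the arm holds its last target.

### The job

Take the hand scanner out of its tray and hold it still for about two seconds, pointing straight down about 8 cm above the barcode label on the lid of the steel nozzle box, then stand it upright back in its tray and let go of it without dropping it. Then lift the lid of the box by its handle to 45 degrees and finish while holding it there with the fingers, because the lid falls shut by itself and a colleague is about to reach in; leave the bowl, jar and spatula alone.

Things in the scene. Friction and masses are not known exactly. Their poses are not given: they have to be found in the camera images.
- scanner_mid (a point): Centre of the black hand scanner (160 g, 100 mm tall, turned), half-way up; it starts upright in the tray on its nose. The nose (scanning end) is the flat lower end, 48 mm across up to 22 mm, tapering until 34 mm; above that a plain round grip 32 mm across up to 92 mm. This point is 50 mm above the nose face; z points from nose to top. Grasp from above, best 5 to 10 mm above this point.
- scanner_nose (a point): Centre of the scanner's flat nose face, 50 mm below scanner_mid; it looks along the scanner's -z.
- scanner: The scanner as a whole; origin at the centre of its nose face, z towards its top.
- tray: Grey shallow open tray for the scanner, fixed, 120 x 120 mm and 16 mm high with 5 mm walls and floor (the floor is 5 mm above the counter). Origin at the centre of its underside, on the counter. It may be left or right of the box.
- bin: Steel nozzle box, fixed to the counter, 220 (x) x 180 (y) x 100 mm high. Origin at the centre of its underside; its own +x points to the hinge side, away from the robot, turned by up to 0.25 rad.
- lid (a joint): Opening angle of the lid (a 6 mm steel plate, 225 x 186 mm, about 450 g) in rad: 0 shut, 0.785 at 45 degrees, stop at 1.35. It falls shut from any angle when let go; its hinge has hardly any friction.
- lid_hinge (a point): Point on the lid's hinge line, at the middle of the box's far upper edge, 100.5 mm above the counter. The hinge line runs along the box's y; the lid's near edge goes up and then away from the robot. Site axes turn with the lid and match the box's axes when shut.
- lid_handle (a point): Middle of the lid's black handle bar: round, 12 mm thick, 120 mm long along the box's y, on a leg at each end, its axis 50 mm above the lid's top face; (-195, 0, 56) mm from lid_hinge in the lid's frame, 156 mm above the counter when shut. The bar can turn between the fingers that grip it, so the gripper may keep pointing down as the lid swings up. Axes as lid_hinge.
- lid_label (a point): Centre of the white barcode label, 44 x 64 mm, flat on the lid's top face between handle and hinge, at (-75, 0, 7) mm from lid_hinge in the lid's frame; about 107 mm above the counter when shut. Its z is the lid's upward normal.
- bowl: Steel bowl 130 mm across and 60 mm high, on the other side of the box from the tray; origin at the centre of its underside. Leave alone.
- jar: White jar 60 mm across and 90 mm high; origin at the centre of its underside. Leave alone.
- spatula: Spatula 240 mm long lying flat along its x; origin under its middle. Leave alone.
Things that resemble listed ones, but are neither listed nor needed, are in the scene too. Of the things that look like the tray, the smallest one is meant.

How it is judged:
By the outcome, as a careful person would: the job done as asked, in the order asked, and still so for the second after the job is handed in, while the arm keeps its last pose, push and grip.
It also fails if it takes over 61 s, if anything falls off the work surface, if the arm or the gripper's body presses on something with over 40 N, if the wrist force passes 120 N, or if a joint passes its speed limit or range.

## Working session

There is one attempt and no reset: what is moved stays moved. The work goes in short steps, Python scripts to look and compute and a shell command to move; the robot and the scene stay as the last step left them, time stands still between calls to the robot, and variables do not carry over. Pictures are saved under pics/ and viewed, and the job is handed in when it is done.

```bash
mkdir -p pics; ls; python3 - <<'E'
from rig import arm
import cv2,numpy as np,pickle
s=arm.observe(); print({k:np.round(v,3).tolist() for k,v in s.items()}, arm.grip_point_offset)
D={}
for n in ["side","top"]:
    p=arm.read_camera(n); D[n]=p
    cv2.imwrite(f"pics/{n}0.png",p["color"][:,:,::-1])
    print(n,p["K"].tolist(),np.round(p["camera_from_world"],4).tolist())
    for t in ["scanner_mid","scanner_nose","tray","bin","lid_hinge","lid_handle","lid_label","bowl","jar","spatula"]:
        print(t,[(round(float(d["p"]),2),np.round(d["position"],1).tolist()) for d in arm.pinpoint(p,t)][:4])
pickle.dump(D,open("d0.pkl","wb"))
print(arm.observe()["time_s"])
E
```

```text
pics
{'time_s': 0.0, 'joint_pos': [1.081, 0.291, -0.154, 1.127, 0.0, 1.431], 'dq': [-0.001, 0.002, 0.0, 0.001, 0.001, 0.0], 'joint_efforts': [-0.004, -53.715, 33.137, 0.016, -0.0, -0.0], 'ee_pos': [0.18, 0.493, 0.231], 'orientation': [[-0.939, 0.344, -0.001], [0.344, 0.939, -0.001], [0.0, -0.001, -1.0]], 'force': [0.072, 0.252, 0.11], 'wrist_torque': [0.007, -0.002, 0.062], 'finger_gap': 1.005} 0.0187
side [[408.72433354861334, 0.0, 260.25537409926125], [0.0, 408.72433354861334, 188.47786996312504], [0.0, 0.0, 1.0]] [[0.9608, -0.2774, -0.0007, -0.4611], [-0.1985, -0.686, -0.7, 0.2082], [0.1937, 0.6726, -0.7142, 1.0573], [0.0, 0.0, 0.0, 1.0]]
scanner_mid [(0.58, [218.2, 150.3])]
scanner_nose [(0.74, [218.4, 164.6])]
tray [(0.96, [222.3, 162.7]), (0.75, [153.3, 151.2]), (0.64, [210.8, 228.0])]
bin [(0.77, [308.2, 213.5]), (0.41, [366.0, 314.4]), (0.38, [224.5, 162.0])]
lid_hinge [(0.68, [344.7, 181.1])]
lid_handle [(0.75, [279.2, 179.1])]
lid_label [(0.66, [319.0, 183.5]), (0.17, [219.5, 162.8])]
bowl [(0.64, [280.7, 339.9])]
jar [(0.83, [367.2, 310.1])]
spatula [(0.87, [287.3, 142.7])]
top [[350.47858363840834, 0.0, 252.77047843411472], [0.0, 350.47858363840834, 194.09922363544476], [0.0, 0.0, 1.0]] [[0.0108, -0.9992, -0.0392, 0.0508], [-0.9974, -0.008, -0.0716, 0.4895], [0.0712, 0.0398, -0.9967, 1.0119], [0.0, 0.0, 0.0, 1.0]]
scanner_mid [(0.75, [170.4, 213.9]), (0.57, [265.7, 154.0])]
scanner_nose [(0.56, [173.0, 215.8]), (0.34, [168.1, 218.4])]
tray [(0.96, [251.7, 243.2]), (0.83, [129.5, 277.6]), (0.78, [169.8, 211.9])]
bin [(0.58, [264.7, 150.9])]
lid_hinge [(0.78, [265.4, 102.6])]
lid_handle [(0.38, [168.0, 217.9])]
lid_label [(0.57, [266.5, 129.3])]
bowl [(0.64, [384.3, 217.6])]
jar [(0.9, [375.9, 141.2])]
spatula [(0.57, [159.7, 135.1])]
1.1
```

View pics/side0.png

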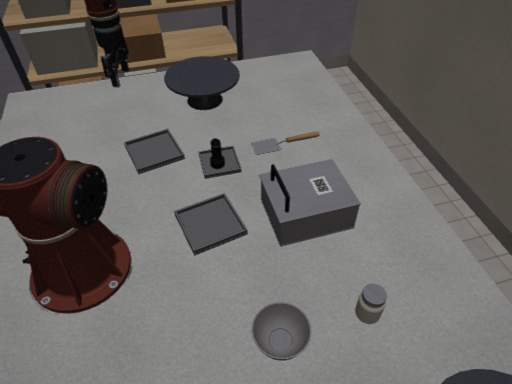

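View pics/top0.png

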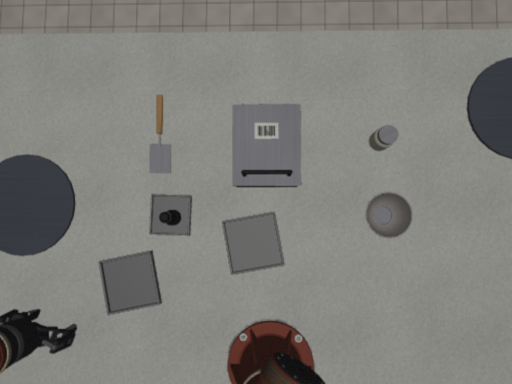

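Both views show three trays. Side view: (220,161) with the scanner in it, (154,150) and (210,222). Top view: (171,215), (130,282) and (253,243). The one holding the scanner looks the smallest. The box handle is at top (267,172) and the label at top (266,130). The only upright black object is the scanner, at top (170,217). The black round stands at the edges are much bigger.

```bash
cat > h.py <<'E'
import numpy as np,cv2,pickle
def ray(p,uv):
    T=p["camera_from_world"];R=T[:3,:3];c=-R.T@T[:3,3]
    d=R.T@np.linalg.inv(p["K"])@np.array([uv[0],uv[1],1.]);return c,d
def atz(p,uv,z):
    c,d=ray(p,uv);return c+d*(z-c[2])/d[2]
def tri(p1,u1,p2,u2):
    (a,d),(b,e)=ray(p1,u1),ray(p2,u2)
    t=np.linalg.lstsq(np.c_[d,-e],b-a,rcond=None)[0]
    x,y=a+d*t[0],b+e*t[1];return (x+y)/2,np.linalg.norm(x-y)
def cloud(p):
    Z=p["range_z"];v,u=np.mgrid[:384,:512];K=p["K"]
    C=np.stack([(u-K[0,2])/K[0,0]*Z,(v-K[1,2])/K[1,1]*Z,Z],-1)
    T=p["camera_from_world"];W=(C-T[:3,3])@T[:3,:3];W[Z==0]=np.nan;return W
E
python3 - <<'E'
from h import *
D=pickle.load(open("d0.pkl","rb"));S,T=D["side"],D["top"]
for n,a,b in [("handle",(280,188),(267,172)),("label",(319.5,184.5),(266.4,130)),("hinge",(344.7,181.1),(265.4,102.6)),("mid",(217.5,152),(170.4,215.5)),("tray",(221,162),(171,214.5))]:
    print(n,*[np.round(x,4) for x in tri(S,a,T,b)])
for n in D:
    W=cloud(D[n]); z=W[...,2]
    x,y=W[...,0],W[...,1]
    def rep(nm,m):
        q=W[m]
        if len(q)<5: print(n,nm,len(q));return
        r=cv2.minAreaRect(q[:,:2].astype(np.float32))
        print(n,nm,len(q),"mean",np.round(q.mean(0),4),"rect",np.round(r[0],4),np.round(r[1],4),round(r[2],1))
    box=(x>.3)&(x<.75)&(y>-.2)&(y<.15)
    rep("lid",box&(z>.09)&(z<.12)); rep("bar",box&(z>.14)&(z<.18))
    sc=(abs(x-.42)<.12)&(abs(y-.27)<.12)
    rep("scan-hi",sc&(z>.085)); rep("scan-mid",sc&(z>.04)&(z<.08)); rep("trayrim",sc&(z>.009)&(z<.02))
    print(n,"counter z",np.nanmedian(z[(x>.3)&(x<.7)&(abs(y)<.5)&(abs(z)<.03)]))
    # trays masks sizes
    import itertools
T_=D["top"]
import cv2
c=T_["color"][140:330,80:320][:,:,::-1]
c2=S["color"][120:260,110:360][:,:,::-1]
cv2.imwrite("pics/crop0.png",cv2.resize(c,None,fx=3,fy=3,interpolation=3)[:600]);cv2.imwrite("pics/crop1.png",cv2.resize(c2,None,fx=3.2,fy=3.2,interpolation=3))
E
```

```text
handle [0.5388 0.0143 0.1325] 0.0009
label [0.6551 0.0171 0.1109] 0.0032
hinge [0.7341 0.0207 0.0992] 0.0046
mid [0.4229 0.2867 0.0608] 0.0009
tray [0.4297 0.2995 0.0057] 0.0058
side lid 4068 mean [0.6205 0.005  0.1063] rect [0.6198 0.0171] [0.2259 0.1905] 0.7
side bar 199 mean [0.536  0.0073 0.1593] rect [0.537  0.0145] [0.0123 0.1322] 0.6
side scan-hi 86 mean [0.4185 0.2858 0.0988] rect [0.4193 0.2894] [0.0294 0.0269] 31.3
side scan-mid 101 mean [0.4181 0.2813 0.0602] rect [0.4185 0.2827] [0.0212 0.0316] 84.7
side trayrim 303 mean [0.4167 0.2926 0.0144] rect [0.3932 0.3084] [0.1436 0.1899] 88.3
side counter z 0.0005616296618072595
top lid 5313 mean [0.621  0.0176 0.1056] rect [0.6192 0.0177] [0.224  0.1861] 0.7
top bar 257 mean [0.5354 0.0173 0.1598] rect [0.5356 0.0167] [0.0113 0.1286] 0.7
top scan-hi 118 mean [0.4177 0.2917 0.1005] rect [0.4175 0.2933] [0.0303 0.0299] 2.2
top scan-mid 43 mean [0.4181 0.2827 0.0602] rect [0.417  0.2853] [0.0144 0.0318] 83.0
top trayrim 335 mean [0.4148 0.3071 0.0145] rect [0.3927 0.3151] [0.1452 0.1869] 89.1
top counter z -0.0004925494140428214
```

View pics/crop0.png

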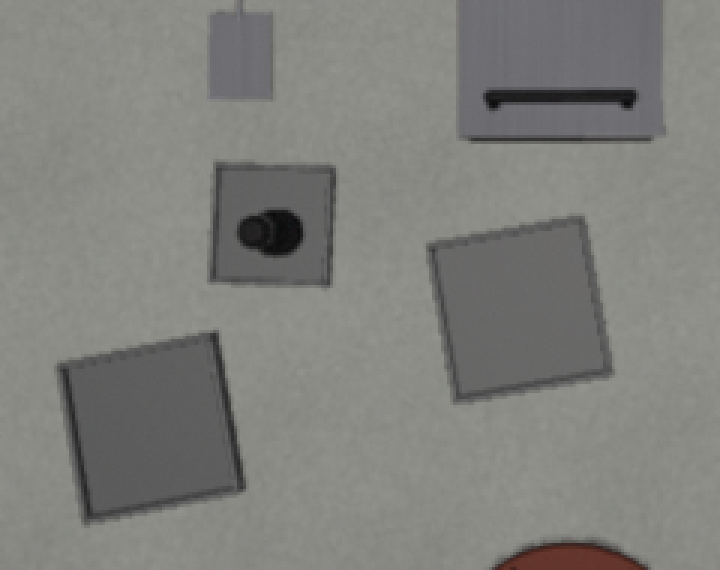

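View pics/crop1.png

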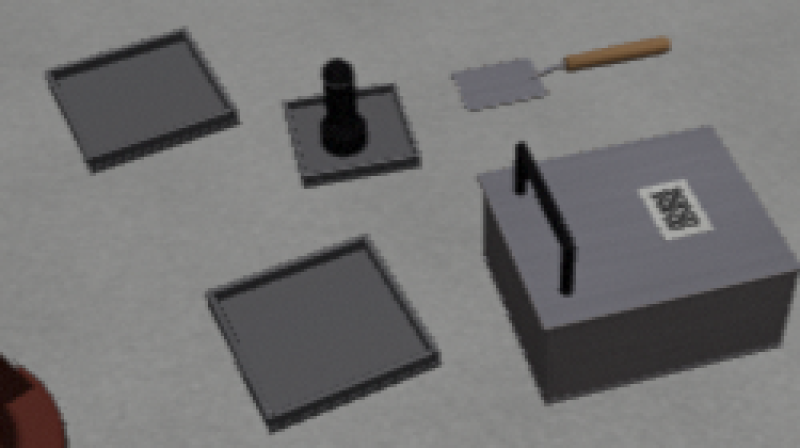

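The scanner's tray is clearly the smallest. In the crops it is about 120 px wide against about 155 px for the other two, and it holds the scanner. The bar, label and scanner positions from the two cameras agree to within about 3 mm. Next I move toward the scanner and turn the jaws across the handle direction, which suits both grasps.

```bash
python3 -m crank '[{"rot":[0,0,0.769],"travel":[-1,-0.432,0],"fingers":1},{"rot":[0,0,0.769],"travel":[-1,-0.432,0],"fingers":1},{"rot":[0,0,0.769],"travel":[-1,-0.432,0],"fingers":1},{"rot":[0,0,0.769],"travel":[-1,-0.432,0],"fingers":1},{"rot":[0,0,0.769],"travel":[-1,-0.432,0],"fingers":1},{"rot":[0,0,0.769],"travel":[-1,-0.432,0],"fingers":1},{"rot":[0,0,0.769],"travel":[-1,-0.432,0],"fingers":1},{"rot":[0,0,0.769],"travel":[-1,-0.432,0],"fingers":1},{"rot":[0,0,0.769],"travel":[-1,-0.432,0],"fingers":1},{"rot":[0,0,0.769],"travel":[-1,-0.432,0],"fingers":1}]' 40
cat >> h.py <<'E'
def wrist(arm):
    s=arm.observe();p=arm.read_camera("wrist")
    P=np.eye(4);P[:3,:3]=s["orientation"];P[:3,3]=s["ee_pos"]
    p["camera_from_world"]=np.linalg.inv(P@p["mount"]);return s,p
E
python3 - <<'E'
from h import *
from rig import arm
s,p=wrist(arm);cv2.imwrite("pics/w1.png",p["color"][:,:,::-1]);pickle.dump(p,open("w1.pkl","wb"))
print(s["time_s"],s["ee_pos"],np.round(s["orientation"],3).tolist(),s["joint_pos"])
W=cloud(p);z=W[...,2];sc=(abs(W[...,0]-.418)<.1)&(abs(W[...,1]-.291)<.1)
for lo,hi in [(.09,.12),(.05,.085),(.01,.02)]:
    q=W[sc&(z>lo)&(z<hi)]
    if len(q)>5: r=cv2.minAreaRect(q[:,:2].astype(np.float32));print(lo,len(q),np.round(q.mean(0),4),np.round(np.r_[r[0],r[1],r[2]],4), np.nanmax(q[:,2]))
T=pickle.load(open("d0.pkl","rb"))["top"]
c=np.array([atz(T,u,.016) for u in [(152.3,194.3),(192,195.7),(190,235.7),(150,234)]]);print(c,c.mean(0))
E
```

```text
time_s: 2.1
ee_pos: [0.378, 0.3057, 0.2313]
orientation: [[-0.016, 1.0, -0.0], [1.0, 0.016, 0.0], [0.0, -0.0, -1.0]]
force: [-0.2, -0.3, -0.5]
finger_gap: 1.001
2.1 [0.37801876 0.30572433 0.23132753] [[-0.016, 1.0, -0.0], [1.0, 0.016, 0.0], [0.0, -0.0, -1.0]] [ 5.29534903e-01  2.17108593e-01 -2.52234255e-01  1.10145416e+00
  1.10819956e-05  2.08418776e+00]
0.09 765 [0.419  0.2958 0.1027] [4.19900e-01 2.93800e-01 3.17000e-02 3.14000e-02 6.84974e+01] 0.10772869872654944
0.05 174 [0.4141 0.3044 0.0684] [4.15300e-01 3.01200e-01 3.10000e-02 1.28000e-02 3.16784e+01] 0.08464554647337827
0.01 1567 [0.4296 0.303  0.0163] [ 0.4026  0.3078  0.1336  0.1726 88.4943] 0.01995957963572739
[[0.48621283 0.35525456 0.016     ]
 [0.48300977 0.23592105 0.016     ]
 [0.36499825 0.23909676 0.016     ]
 [0.36848534 0.35841754 0.016     ]] [0.42567655 0.29717248 0.016     ]
```

View pics/w1.png

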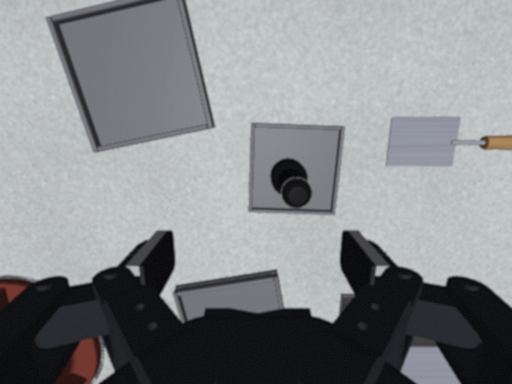

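```bash
python3 -m crank '[{"rot":[0,0,0],"travel":[-0.053,0.163,0],"fingers":1},{"rot":[0,0,0],"travel":[-0.053,0.163,0.16],"fingers":1},{"rot":[0,0,0],"travel":[-0.053,0.163,0.32],"fingers":1},{"rot":[0,0,0],"travel":[-0.053,0.163,0.46],"fingers":1},{"rot":[0,0,0],"travel":[-0.053,0.163,0.58],"fingers":1},{"rot":[0,0,0],"travel":[-0.053,0.163,0.68],"fingers":1},{"rot":[0,0,0],"travel":[-0.053,0.163,0.74],"fingers":1},{"rot":[0,0,0],"travel":[-0.053,0.163,0.765],"fingers":1},{"rot":[0,0,0],"travel":[-0.053,0.163,0.765],"fingers":1}]'
python3 - <<'E'
from h import *
from rig import arm
s,p=wrist(arm);cv2.imwrite("pics/w2.png",p["color"][:,:,::-1])
p=arm.read_camera("side");cv2.imwrite("pics/s2.png",cv2.resize(p["color"][80:220,130:330][:,:,::-1],None,fx=3.5,fy=3.5,interpolation=3))
E
```

```text
time_s: 3.05
ee_pos: [0.4185, 0.2929, 0.0396]
orientation: [[-0.014, 1.0, -0.001], [1.0, 0.014, -0.001], [-0.001, -0.001, -1.0]]
force: [-0.9, 0.1, -0.1]
finger_gap: 0.999
```

View pics/w2.png

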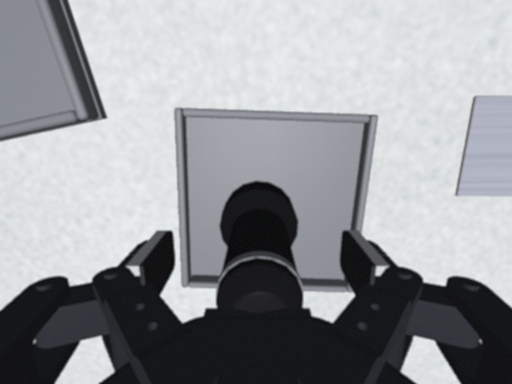

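View pics/s2.png

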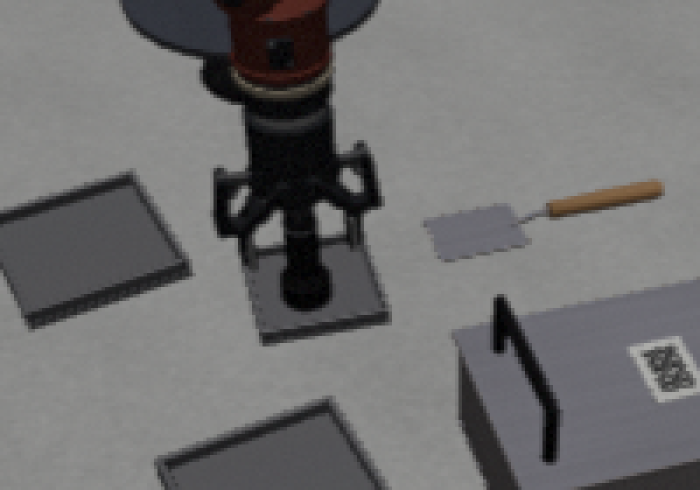

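The wrist picture shows the scanner at (260,260), centred between the finger pads at (172,260) and (345,260). I close the fingers.

```bash
python3 -m crank '[{"rot":[0,0,0],"travel":[0,0,0],"fingers":-1},{"rot":[0,0,0],"travel":[0,0,0],"fingers":-1},{"rot":[0,0,0],"travel":[0,0,0],"fingers":-1},{"rot":[0,0,0],"travel":[0,0,0],"fingers":-1},{"rot":[0,0,0],"travel":[0,0,0],"fingers":-1},{"rot":[0,0,0],"travel":[0,0,0],"fingers":-1},{"rot":[0,0,0],"travel":[0,0,0],"fingers":-1}]' 50
python3 - <<'E'
from h import *
from rig import arm
s,p=wrist(arm);cv2.imwrite("pics/w3.png",p["color"][:,:,::-1]);print(s["finger_gap"],s["ee_pos"])
E
```

```text
time_s: 3.85
ee_pos: [0.4193, 0.293, 0.0406]
orientation: [[-0.012, 1.0, 0.001], [1.0, 0.012, 0.0], [0.0, 0.001, -1.0]]
force: [0.2, -0.5, 5.6]
finger_gap: 0.365
0.3651486469474268 [0.41931298 0.29302738 0.04056139]
```

View pics/w3.png

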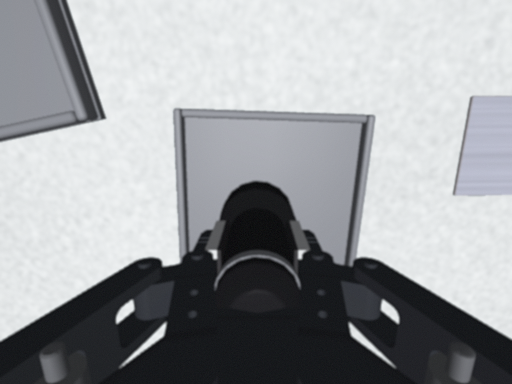

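```bash
python3 -m crank '[{"rot":[0,0,0],"travel":[0,0,-0.1],"fingers":-1},{"rot":[0,0,0],"travel":[0,0,-0.25],"fingers":-1},{"rot":[0,0,0],"travel":[0,0,-0.43],"fingers":-1},{"rot":[0,0,0],"travel":[0,0,-0.6],"fingers":-1},{"rot":[0,0,0],"travel":[-0.05,0.08,-0.7],"fingers":-1},{"rot":[0,0,0],"travel":[-0.15,0.2,-0.74],"fingers":-1},{"rot":[0,0,0],"travel":[-0.25,0.32,-0.74],"fingers":-1},{"rot":[0,0,0],"travel":[-0.35,0.44,-0.74],"fingers":-1},{"rot":[0,0,0],"travel":[-0.45,0.56,-0.74],"fingers":-1},{"rot":[0,0,0],"travel":[-0.55,0.68,-0.74],"fingers":-1},{"rot":[0,0,0],"travel":[-0.65,0.78,-0.74],"fingers":-1},{"rot":[0,0,0],"travel":[-0.75,0.86,-0.74],"fingers":-1}]'
python3 - <<'E'
from h import *
from rig import arm
s,p=wrist(arm);cv2.imwrite("pics/w4.png",p["color"][:,:,::-1]);print(s["finger_gap"],s["ee_pos"])
E
```

```text
time_s: 5.1
ee_pos: [0.6373, 0.1067, 0.2245]
orientation: [[-0.012, 1.0, -0.001], [1.0, 0.012, -0.0], [0.0, -0.001, -1.0]]
force: [0.2, 0.9, -1.1]
finger_gap: 0.357
0.3567737659370121 [0.63728044 0.10673842 0.22447462]
```

View pics/w4.png

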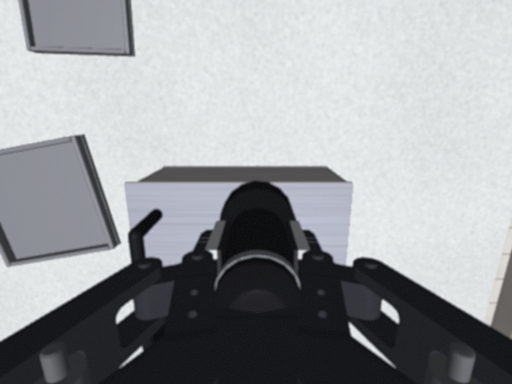

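```bash
python3 -m crank '[{"rot":[0,0,0],"travel":[-0.1,0.03,0.01],"fingers":-1},{"rot":[0,0,0],"travel":[-0.2,0.05,0.01],"fingers":-1},{"rot":[0,0,0],"travel":[-0.3,0.065,0.01],"fingers":-1},{"rot":[0,0,0],"travel":[-0.35,0.07,0.01],"fingers":-1},{"rot":[0,0,0],"travel":[-0.358,0.07,0.01],"fingers":-1},{"rot":[0,0,0],"travel":[-0.358,0.07,0.01],"fingers":-1},{"rot":[0,0,0],"travel":[-0.358,0.07,0.01],"fingers":-1}]'
python3 - <<'E'
from h import *
from rig import arm
s,p=wrist(arm);print(s["finger_gap"],s["ee_pos"])
D={}
for n in ["side","top"]:
    p=arm.read_camera(n);D[n]=p
    print(n,[(t,[(round(float(d["p"]),2),np.round(d["position"],1).tolist()) for d in arm.pinpoint(p,t)][:2]) for t in ["scanner_nose","scanner_mid"]])
pickle.dump(D,open("d5.pkl","wb"))
cv2.imwrite("pics/s5.png",cv2.resize(D["side"]["color"][60:260,220:400][:,:,::-1],None,fx=3,fy=3,interpolation=3))
W=cloud(D["side"]);z=W[...,2]
m=(abs(W[...,0]-.656)<.04)&(abs(W[...,1]-.0175)<.04)&(z>.125)&(z<.22)
v,u=np.where(m);print(len(u))
for lo in np.arange(.13,.22,.005):
    q=W[m&(z>=lo)&(z<lo+.005)]
    if len(q): print(round(lo,3),len(q),np.round(q.min(0),4),np.round(q.max(0),4))
E
```

```text
time_s: 5.85
ee_pos: [0.6546, 0.0199, 0.2226]
orientation: [[-0.013, 1.0, -0.0], [1.0, 0.013, 0.0], [0.0, -0.0, -1.0]]
force: [0.7, 0.2, -1.1]
finger_gap: 0.362
0.3616001902191025 [0.65455924 0.01991997 0.22260716]
side [('scanner_nose', [(0.93, [324.8, 164.2])]), ('scanner_mid', [(0.58, [328.8, 147.9])])]
top [('scanner_nose', []), ('scanner_mid', [(0.36, [159.8, 133.0])])]
216
0.185 13 [ 0.6315 -0.0023  0.1874] [0.6644 0.0217 0.1899]
0.19 26 [ 0.631  -0.0034  0.19  ] [0.6768 0.0263 0.1949]
0.195 28 [ 0.6312 -0.0044  0.1951] [0.6687 0.0252 0.2   ]
0.2 26 [ 0.6311 -0.0053  0.2001] [0.6734 0.0268 0.2043]
0.205 35 [ 0.6316 -0.0044  0.2054] [0.6721 0.029  0.2097]
0.21 50 [ 0.6306 -0.0029  0.2105] [0.6747 0.0334 0.2149]
0.215 38 [ 6.340e-01 -1.000e-04  2.154e-01] [0.6718 0.0256 0.2199]
```

View pics/s5.png

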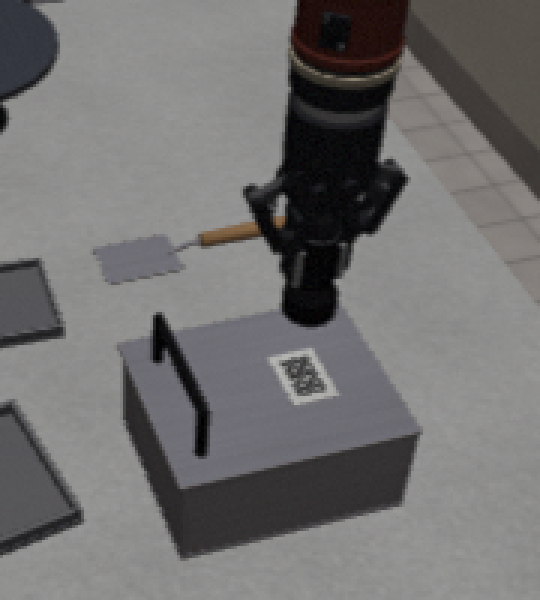

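The scanner sits above the label. The side range data puts the nose bottom at z≈0.187, 80 mm above the label, with its centre near (0.654, 0.020). I shift about 2 mm and hold.

```bash
python3 -m crank '[{"rot":[0,0,0],"travel":[-0.008,0.005,0],"fingers":-1},{"rot":[0,0,0],"travel":[-0.008,0.005,0],"fingers":-1},{"rot":[0,0,0],"travel":[-0.008,0.005,0],"fingers":-1},{"rot":[0,0,0],"travel":[-0.008,0.005,0],"fingers":-1},{"rot":[0,0,0],"travel":[-0.008,0.005,0],"fingers":-1},{"rot":[0,0,0],"travel":[-0.008,0.005,0],"fingers":-1},{"rot":[0,0,0],"travel":[-0.008,0.005,0],"fingers":-1},{"rot":[0,0,0],"travel":[-0.008,0.005,0],"fingers":-1},{"rot":[0,0,0],"travel":[-0.008,0.005,0],"fingers":-1},{"rot":[0,0,0],"travel":[-0.008,0.005,0],"fingers":-1},{"rot":[0,0,0],"travel":[-0.008,0.005,0],"fingers":-1},{"rot":[0,0,0],"travel":[-0.008,0.005,0],"fingers":-1}]'
python3 -m crank '[{"rot":[0,0,0],"travel":[0,0,0],"fingers":-1},{"rot":[0,0,0],"travel":[0,0,0],"fingers":-1},{"rot":[0,0,0],"travel":[0,0,0],"fingers":-1},{"rot":[0,0,0],"travel":[0,0,0],"fingers":-1},{"rot":[0,0,0],"travel":[0,0,0],"fingers":-1},{"rot":[0,0,0],"travel":[0,0,0],"fingers":-1},{"rot":[0,0,0],"travel":[0,0,0],"fingers":-1},{"rot":[0,0,0],"travel":[0,0,0],"fingers":-1},{"rot":[0,0,0],"travel":[0,0,0],"fingers":-1},{"rot":[0,0,0],"travel":[0,0,0],"fingers":-1},{"rot":[0,0,0],"travel":[0,0,0],"fingers":-1},{"rot":[0,0,0],"travel":[0,0,0],"fingers":-1}]'
python3 -m crank '[{"rot":[0,0,0],"travel":[0,0,0],"fingers":-1},{"rot":[0,0,0],"travel":[0,0,0],"fingers":-1},{"rot":[0,0,0],"travel":[0,0,0],"fingers":-1},{"rot":[0,0,0],"travel":[0,0,0],"fingers":-1}]'
```

```text
time_s: 7.4
ee_pos: [0.6561, 0.0168, 0.2225]
orientation: [[-0.012, 1.0, -0.0], [1.0, 0.012, 0.0], [0.0, -0.0, -1.0]]
force: [0.2, 0.9, -0.7]
finger_gap: 0.362
time_s: 8.6
ee_pos: [0.6561, 0.0168, 0.2225]
orientation: [[-0.012, 1.0, -0.0], [1.0, 0.012, 0.0], [0.0, -0.0, -1.0]]
force: [-0.1, 1.0, -1.0]
finger_gap: 0.364
time_s: 9.0
ee_pos: [0.6561, 0.0168, 0.2225]
orientation: [[-0.012, 1.0, -0.0], [1.0, 0.012, 0.0], [0.0, -0.0, -1.0]]
force: [0.1, 0.4, -1.7]
finger_gap: 0.363
```

```bash
python3 -m crank '[{"rot":[0,0,0],"travel":[0.06,-0.02,-0.02],"fingers":-1},{"rot":[0,0,0],"travel":[0.16,-0.08,-0.02],"fingers":-1},{"rot":[0,0,0],"travel":[0.28,-0.18,-0.02],"fingers":-1},{"rot":[0,0,0],"travel":[0.4,-0.28,-0.02],"fingers":-1},{"rot":[0,0,0],"travel":[0.5,-0.38,-0.02],"fingers":-1},{"rot":[0,0,0],"travel":[0.6,-0.48,-0.02],"fingers":-1},{"rot":[0,0,0],"travel":[0.7,-0.58,-0.02],"fingers":-1},{"rot":[0,0,0],"travel":[0.8,-0.68,-0.02],"fingers":-1},{"rot":[0,0,0],"travel":[0.9,-0.78,-0.02],"fingers":-1},{"rot":[0,0,0],"travel":[0.98,-0.86,-0.02],"fingers":-1},{"rot":[0,0,0],"travel":[1,-0.911,-0.02],"fingers":-1},{"rot":[0,0,0],"travel":[1,-0.911,-0.02],"fingers":-1}]'
```

```text
time_s: 10.2
ee_pos: [0.4237, 0.2648, 0.228]
orientation: [[-0.014, 1.0, -0.0], [1.0, 0.014, 0.0], [0.0, -0.0, -1.0]]
force: [-0.2, -0.6, -1.3]
finger_gap: 0.36
```

```bash
python3 -m crank '[{"rot":[0,0,0],"travel":[0.1,0.007,0],"fingers":-1},{"rot":[0,0,0],"travel":[0.125,0.007,0.1],"fingers":-1},{"rot":[0,0,0],"travel":[0.125,0.007,0.24],"fingers":-1},{"rot":[0,0,0],"travel":[0.125,0.007,0.4],"fingers":-1},{"rot":[0,0,0],"travel":[0.125,0.007,0.53],"fingers":-1},{"rot":[0,0,0],"travel":[0.125,0.007,0.63],"fingers":-1},{"rot":[0,0,0],"travel":[0.125,0.007,0.69],"fingers":-1},{"rot":[0,0,0],"travel":[0.125,0.007,0.72],"fingers":-1},{"rot":[0,0,0],"travel":[0.125,0.007,0.72],"fingers":-1}]'
python3 - <<'E'
from h import *
from rig import arm
s,p=wrist(arm);cv2.imwrite("pics/w6.png",p["color"][:,:,::-1])
p=arm.read_camera("side");cv2.imwrite("pics/s6.png",cv2.resize(p["color"][80:220,130:330][:,:,::-1],None,fx=3.5,fy=3.5,interpolation=3))
E
```

```text
time_s: 11.1
ee_pos: [0.4268, 0.2946, 0.0469]
orientation: [[-0.011, 1.0, -0.001], [1.0, 0.011, -0.001], [-0.001, -0.001, -1.0]]
force: [-1.3, -0.4, -1.5]
finger_gap: 0.362
```

View pics/w6.png

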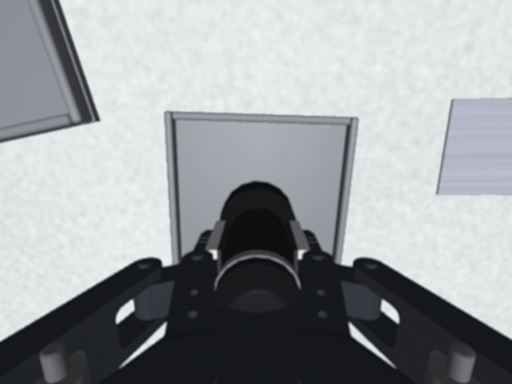

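View pics/s6.png

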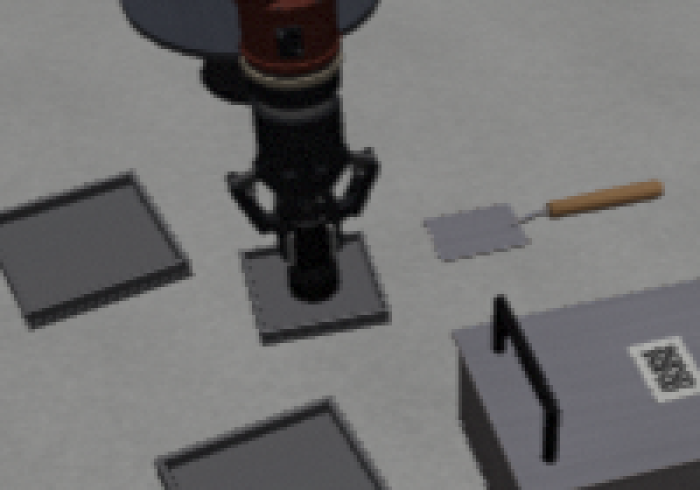

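The scanner is held upright, with its nose near the tray centre at (259,225) in the wrist view and clear of all the walls. I lower it slowly and watch the force.

```bash
python3 -m crank '[{"rot":[0,0,0],"travel":[0,0,0.008],"fingers":-1},{"rot":[0,0,0],"travel":[0,0,0.016],"fingers":-1},{"rot":[0,0,0],"travel":[0,0,0.022],"fingers":-1},{"rot":[0,0,0],"travel":[0,0,0.022],"fingers":-1},{"rot":[0,0,0],"travel":[0,0,0.022],"fingers":-1}]'
```

```text
time_s: 11.7
ee_pos: [0.4267, 0.2953, 0.0421]
orientation: [[-0.012, 1.0, 0.0], [1.0, 0.012, -0.0], [-0.0, 0.0, -1.0]]
force: [-0.4, -0.3, -1.5]
finger_gap: 0.363
```

```bash
python3 -m crank '[{"rot":[0,0,0],"travel":[0,0,0.004],"fingers":-1},{"rot":[0,0,0],"travel":[0,0,0.006],"fingers":-1},{"rot":[0,0,0],"travel":[0,0,0.006],"fingers":-1}]'
```

```text
time_s: 12.0
ee_pos: [0.4267, 0.2953, 0.0406]
orientation: [[-0.012, 1.0, 0.0], [1.0, 0.012, 0.0], [0.0, 0.0, -1.0]]
force: [-0.5, 0.1, 0.2]
finger_gap: 0.362
```

```bash
python3 -m crank '[{"rot":[0,0,0],"travel":[0,0,0.003],"fingers":-1},{"rot":[0,0,0],"travel":[0,0,0.003],"fingers":-1}]'
```

```text
time_s: 12.2
ee_pos: [0.4268, 0.2953, 0.0405]
orientation: [[-0.012, 1.0, 0.0], [1.0, 0.012, 0.0], [0.0, 0.0, -1.0]]
force: [-3.2, -2.5, 10.6]
finger_gap: 0.359
```

The force has risen to 10 N, so the scanner is standing on the tray floor. I open the fingers in stages, without moving the arm.

```bash
python3 -m crank '[{"rot":[0,0,0],"travel":[0,0,-0.002],"fingers":-0.2},{"rot":[0,0,0],"travel":[0,0,-0.002],"fingers":-0.1},{"rot":[0,0,0],"travel":[0,0,-0.002],"fingers":0.1},{"rot":[0,0,0],"travel":[0,0,-0.002],"fingers":0.4},{"rot":[0,0,0],"travel":[0,0,-0.002],"fingers":1},{"rot":[0,0,0],"travel":[0,0,-0.002],"fingers":1},{"rot":[0,0,0],"travel":[0,0,-0.002],"fingers":1},{"rot":[0,0,0],"travel":[0,0,-0.002],"fingers":1}]'
python3 - <<'E'
from h import *
from rig import arm
s,p=wrist(arm);cv2.imwrite("pics/w7.png",p["color"][:,:,::-1])
E
```

```text
time_s: 13.0
ee_pos: [0.4267, 0.2953, 0.0403]
orientation: [[-0.012, 1.0, 0.0], [1.0, 0.012, -0.0], [-0.0, 0.0, -1.0]]
force: [0.8, -0.0, -0.8]
finger_gap: 0.997
```

View pics/w7.png

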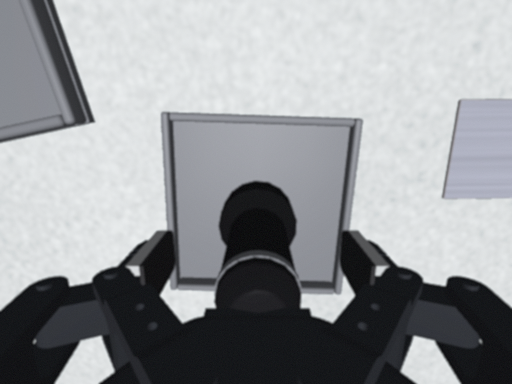

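```bash
python3 -m crank '[{"rot":[0,0,0],"travel":[0,0,-0.06],"fingers":1},{"rot":[0,0,0],"travel":[0,0,-0.2],"fingers":1},{"rot":[0,0,0],"travel":[0,0,-0.4],"fingers":1},{"rot":[0,0,0],"travel":[0,0,-0.6],"fingers":1},{"rot":[0,0,0],"travel":[0,0,-0.8],"fingers":1},{"rot":[0,0,0],"travel":[-0.15,0.07,-0.84],"fingers":1},{"rot":[0,0,0],"travel":[-0.33,0.14,-0.84],"fingers":1},{"rot":[0,0,0],"travel":[-0.5,0.22,-0.84],"fingers":1},{"rot":[0,0,0],"travel":[-0.68,0.3,-0.84],"fingers":1},{"rot":[0,0,0],"travel":[-0.85,0.38,-0.84],"fingers":1},{"rot":[0,0,0],"travel":[-1,0.423,-0.84],"fingers":1},{"rot":[0,0,0],"travel":[-1,0.423,-0.84],"fingers":1}]'
python3 - <<'E'
from h import *
from rig import arm
s,p=wrist(arm);cv2.imwrite("pics/w8.png",p["color"][:,:,::-1]);print(s["ee_pos"],s["joint_pos"])
W=cloud(p);z=W[...,2]
m=(W[...,0]>.5)&(W[...,0]<.58)&(abs(W[...,1])<.15)
q=W[m&(z>.142)&(z<.18)]; 
r=cv2.minAreaRect(q[:,:2].astype(np.float32));print(len(q),q.mean(0),r,np.percentile(q[:,2],[50,90,99]))
p=arm.read_camera("side");W=cloud(p);z=W[...,2]
cv2.imwrite("pics/s8.png",cv2.resize(p["color"][80:280,130:390][:,:,::-1],None,fx=3,fy=3,interpolation=3))
m=(abs(W[...,0]-.426)<.03)&(abs(W[...,1]-.295)<.03);print(np.round(W[m&(z>.09)].mean(0),4),np.nanmax(z[m]))
E
```

```text
time_s: 14.25
ee_pos: [0.5368, 0.0424, 0.25]
orientation: [[-0.007, 1.0, 0.0], [1.0, 0.007, -0.001], [-0.001, 0.0, -1.0]]
force: [-0.4, 0.6, -0.5]
finger_gap: 0.996
[0.5367577  0.04236425 0.25000835] [-5.63113137e-02  3.06626784e-01 -8.14840990e-02  1.18223523e+00
 -1.21400265e-03  1.50714671e+00]
1810 [0.5384562  0.02160032 0.16224921] ((0.5383768081665039, 0.016535840928554535), (0.01180934812873602, 0.12969134747982025), 0.6690891981124878) [0.16274615 0.16404108 0.16482381]
[0.4259 0.2883 0.1002] 0.10937225484873125
```

View pics/w8.png

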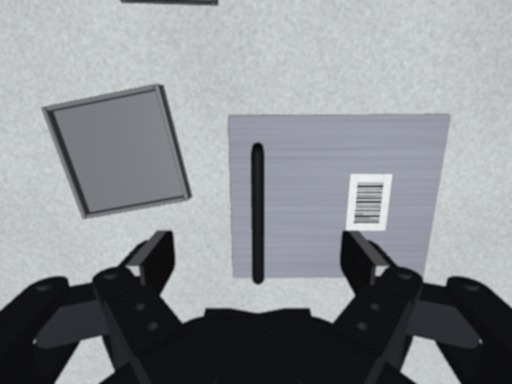

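View pics/s8.png

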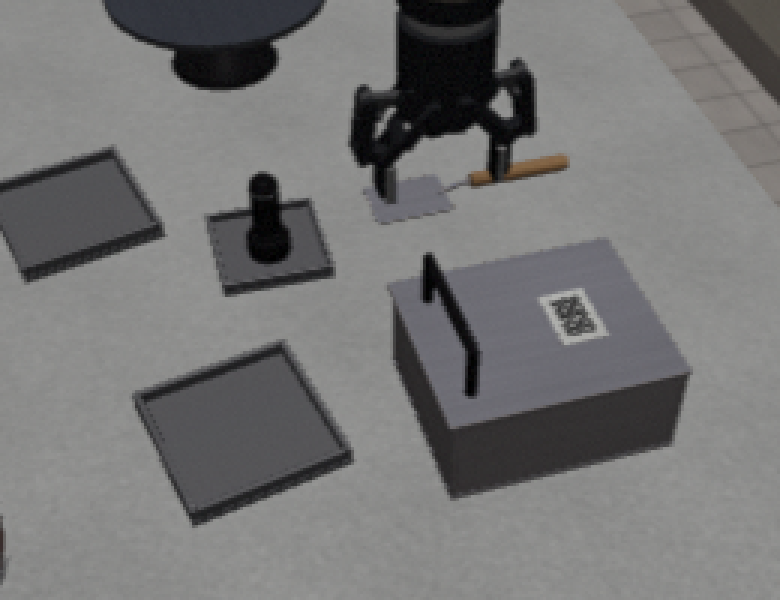

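The side picture shows the scanner upright in its tray at crop (267,225). The wrist camera puts the bar centre at (0.538, 0.0165) with its top at about 0.162. That matches the earlier measurement and the text's height. I descend on the handle.

```bash
python3 -m crank '[{"rot":[0,0,0],"travel":[-0.08,0.001,0],"fingers":1},{"rot":[0,0,0],"travel":[-0.104,0.001,0.08],"fingers":1},{"rot":[0,0,0],"travel":[-0.104,0.001,0.2],"fingers":1},{"rot":[0,0,0],"travel":[-0.104,0.001,0.32],"fingers":1},{"rot":[0,0,0],"travel":[-0.104,0.001,0.41],"fingers":1},{"rot":[0,0,0],"travel":[-0.104,0.001,0.456],"fingers":1},{"rot":[0,0,0],"travel":[-0.104,0.001,0.456],"fingers":1},{"rot":[0,0,0],"travel":[-0.104,0.001,0.456],"fingers":1}]'
python3 - <<'E'
from h import *
from rig import arm
s,p=wrist(arm);cv2.imwrite("pics/w9.png",p["color"][:,:,::-1]);print(s["ee_pos"])
E
```

```text
time_s: 15.15
ee_pos: [0.5364, 0.0211, 0.1372]
orientation: [[-0.013, 1.0, 0.001], [1.0, 0.013, -0.0], [-0.0, 0.001, -1.0]]
force: [0.9, -0.0, 1.2]
finger_gap: 0.998
[0.53640299 0.02110851 0.13717816]
```

View pics/w9.png

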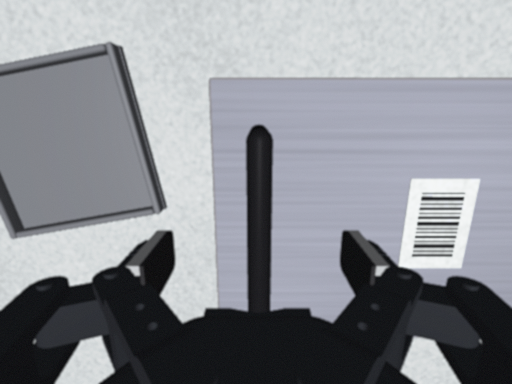

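The bar is centred between the open fingers at (259,230), so I close on it.

```bash
python3 -m crank '[{"rot":[0,0,0],"travel":[-0.01,0,0],"fingers":-1},{"rot":[0,0,0],"travel":[-0.01,0,0],"fingers":-1},{"rot":[0,0,0],"travel":[-0.01,0,0],"fingers":-1},{"rot":[0,0,0],"travel":[-0.01,0,0],"fingers":-1},{"rot":[0,0,0],"travel":[-0.01,0,0],"fingers":-1},{"rot":[0,0,0],"travel":[-0.01,0,0],"fingers":-1},{"rot":[0,0,0],"travel":[-0.01,0,0],"fingers":-1},{"rot":[0,0,0],"travel":[-0.01,0,0],"fingers":-1},{"rot":[0,0,0],"travel":[-0.01,0,0],"fingers":-1}]' 60
python3 - <<'E'
import numpy as np
# displacement of the handle along the arc, in tool axes (y fwd, -z up), fractions
for a in np.radians([4,8,12,16,20,24,28,32,36,40,43,45]):
    dx=-195*np.cos(a)+56*np.sin(a)+195; dz=195*np.sin(a)+56*np.cos(a)-56
    print(round(np.degrees(a)),round(dx/250,3),round(-dz/250,3))
E
```

```text
time_s: 16.1
ee_pos: [0.5373, 0.018, 0.1367]
orientation: [[-0.012, 1.0, 0.002], [1.0, 0.012, -0.0], [-0.0, 0.002, -1.0]]
force: [5.1, 0.0, -1.8]
finger_gap: 0.118
4 0.018 -0.054
8 0.039 -0.106
12 0.064 -0.157
16 0.092 -0.206
20 0.124 -0.253
24 0.159 -0.298
28 0.196 -0.34
32 0.237 -0.379
36 0.281 -0.416
40 0.326 -0.449
43 0.362 -0.472
45 0.387 -0.486
```

The grip is on a bar-sized object: the gap of 0.118 is about 10 mm, and the scanner also read about 1 mm under its size. I lift along the arc, first to 20°.

```bash
python3 -m crank '[{"rot":[0,0,0],"travel":[0,0.008,-0.027],"fingers":-1},{"rot":[0,0,0],"travel":[0,0.018,-0.054],"fingers":-1},{"rot":[0,0,0],"travel":[0,0.028,-0.08],"fingers":-1},{"rot":[0,0,0],"travel":[0,0.039,-0.106],"fingers":-1},{"rot":[0,0,0],"travel":[0,0.051,-0.132],"fingers":-1},{"rot":[0,0,0],"travel":[0,0.064,-0.157],"fingers":-1},{"rot":[0,0,0],"travel":[0,0.078,-0.182],"fingers":-1},{"rot":[0,0,0],"travel":[0,0.092,-0.206],"fingers":-1},{"rot":[0,0,0],"travel":[0,0.108,-0.23],"fingers":-1},{"rot":[0,0,0],"travel":[0,0.124,-0.253],"fingers":-1},{"rot":[0,0,0],"travel":[0,0.124,-0.253],"fingers":-1}]'
python3 - <<'E'
from h import *
from rig import arm
p=arm.read_camera("side");W=cloud(p);z=W[...,2]
cv2.imwrite("pics/s10.png",cv2.resize(p["color"][60:260,200:400][:,:,::-1],None,fx=3,fy=3,interpolation=3))
E
```

```text
time_s: 17.2
ee_pos: [0.567, 0.0184, 0.2003]
orientation: [[-0.012, 1.0, -0.0], [1.0, 0.012, -0.0], [-0.0, -0.0, -1.0]]
force: [-2.1, -0.3, -2.0]
finger_gap: 0.115
```

View pics/s10.png

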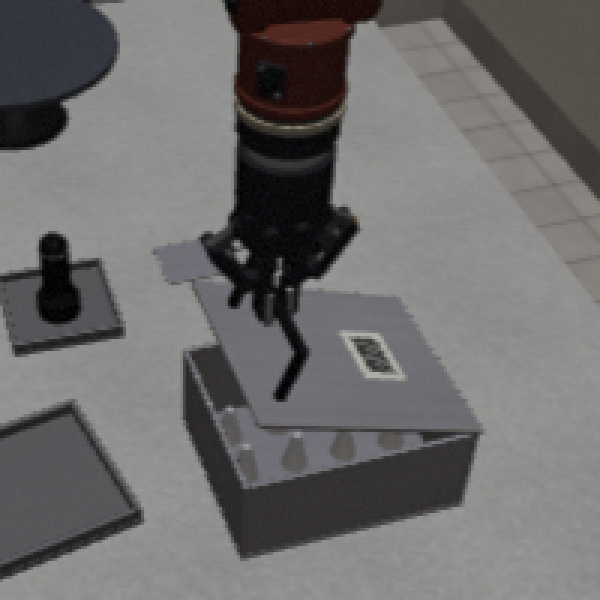

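The lid is open about 20° with the bar still held. I carry on to 45°.

```bash
python3 -m crank '[{"rot":[0,0,0],"travel":[0,0.017,-0.023],"fingers":-1},{"rot":[0,0,0],"travel":[0,0.035,-0.045],"fingers":-1},{"rot":[0,0,0],"travel":[0,0.053,-0.066],"fingers":-1},{"rot":[0,0,0],"travel":[0,0.072,-0.087],"fingers":-1},{"rot":[0,0,0],"travel":[0,0.092,-0.107],"fingers":-1},{"rot":[0,0,0],"travel":[0,0.113,-0.126],"fingers":-1},{"rot":[0,0,0],"travel":[0,0.135,-0.145],"fingers":-1},{"rot":[0,0,0],"travel":[0,0.157,-0.163],"fingers":-1},{"rot":[0,0,0],"travel":[0,0.202,-0.196],"fingers":-1},{"rot":[0,0,0],"travel":[0,0.238,-0.219],"fingers":-1},{"rot":[0,0,0],"travel":[0,0.263,-0.233],"fingers":-1},{"rot":[0,0,0],"travel":[0,0.263,-0.233],"fingers":-1}]'
python3 -m crank '[{"rot":[0,0,0],"travel":[0,0,0],"fingers":-1},{"rot":[0,0,0],"travel":[0,0,0],"fingers":-1}]'
cat > meas.py <<'E'
from h import *
from rig import arm
import sys
s=arm.observe();print(s["time_s"],s["ee_pos"],s["force"],s["finger_gap"])
for n in ["side","top"]:
    p=arm.read_camera(n);W=cloud(p)
    cv2.imwrite(f"pics/{n}{sys.argv[1]}.png",cv2.resize(p["color"][60:260,150:400][:,:,::-1],None,fx=3,fy=3,interpolation=3))
    r=arm.silhouettes(p,"lid")
    m=r[0]["region"]&np.isfinite(W[...,2]) if r else np.zeros((384,512),bool)
    q=W[m];q=q[(q[:,0]>.54)&(q[:,0]<.76)&(abs(q[:,1]-.018)<.1)&(q[:,2]>.11)]
    best=None;rng=np.random.default_rng(0)
    for _ in range(300):
        a=q[rng.choice(len(q),3)];nn=np.cross(a[1]-a[0],a[2]-a[0]);l=np.linalg.norm(nn)
        if l<1e-5: continue
        nn/=l;k=abs((q-a[0])@nn)<.004
        if best is None or k.sum()>best.sum(): best=k
    u=q[best];nn=np.linalg.svd(u-u.mean(0),full_matrices=False)[2][2];nn*=np.sign(nn[2])
    print(n,len(q),best.sum(),np.round(nn,3),"angle",np.degrees(np.arctan2(nn[0],nn[2])))
E
python3 meas.py 11
```

```text
time_s: 18.45
ee_pos: [0.6331, 0.0192, 0.2608]
orientation: [[-0.012, 1.0, 0.002], [1.0, 0.012, -0.0], [-0.0, 0.002, -1.0]]
force: [-11.0, -1.1, 15.5]
finger_gap: 0.113
time_s: 18.65
ee_pos: [0.6328, 0.0192, 0.2607]
orientation: [[-0.012, 1.0, 0.002], [1.0, 0.012, -0.0], [-0.0, 0.002, -1.0]]
force: [-10.1, -1.1, 13.7]
finger_gap: 0.12
18.65 [0.63281378 0.01919784 0.26067255] [-10.11969039  -1.05161362  13.68477237] 0.12048586983752076
side 1616 1404 [0.698 0.004 0.716] angle 44.24918772240661Traceback (most recent call last):
  File "meas.py", line 13, in <module>
    a=q[rng.choice(len(q),3)];nn=np.cross(a[1]-a[0],a[2]-a[0]);l=np.linalg.norm(nn)
        ~~~~~~~~~~^^^^^^^^^^
  File "numpy/random/_generator.pyx", line 864, in numpy.random._generator.Generator.choice
ValueError: a must be a positive integer unless no samples are taken
```

```bash
ls pics
```

```text
crop0.png
crop1.png
s10.png
s2.png
s5.png
s6.png
s8.png
side0.png
side11.png
top0.png
top11.png
w1.png
w2.png
w3.png
w4.png
w6.png
w7.png
w8.png
w9.png
```

View pics/side11.png

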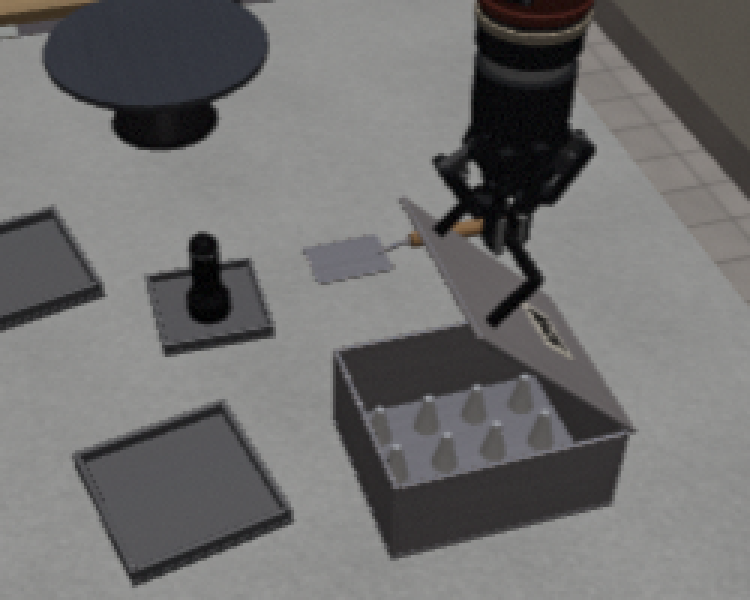

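View pics/top11.png

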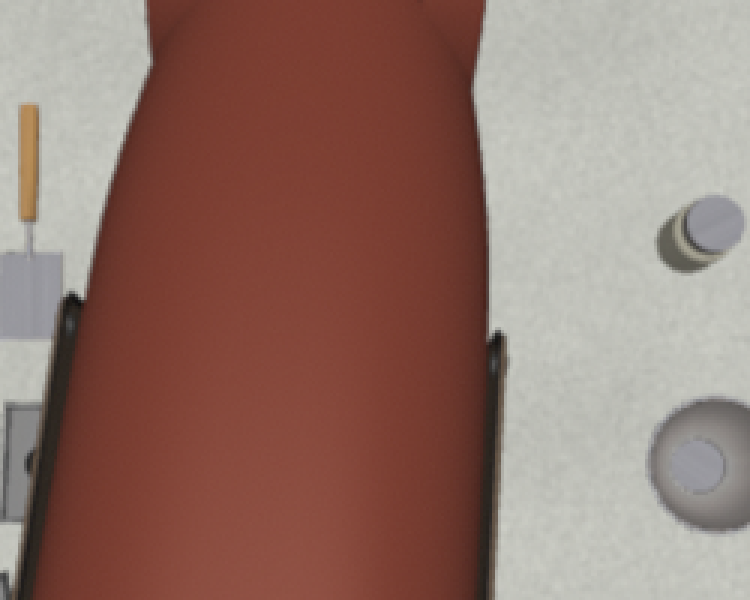

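```bash
python3 - <<'E'
from h import *
from rig import arm
s,p=wrist(arm);cv2.imwrite("pics/w12.png",p["color"][:,:,::-1]);print(s["force"],s["wrist_torque"])
E
```

```text
[-10.33635076  -0.2010865   14.42839582] [-0.26146585  1.94705341 -0.04499479]
```

View pics/w12.png

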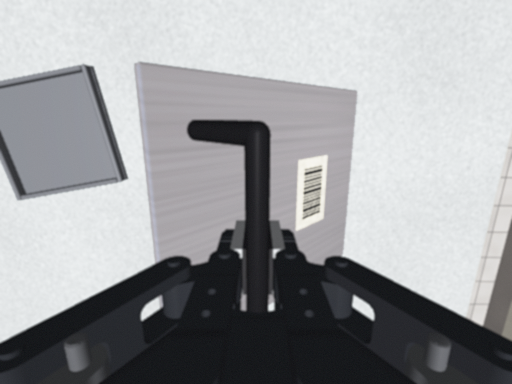

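The bar is held between the pads and the lid stands at about 44–45°. There is a residual radial push of about 17 N, so I ease outward 2 mm to relieve it.

```bash
python3 -m crank '[{"rot":[0,0,0],"travel":[0,-0.001,-0.004],"fingers":-1},{"rot":[0,0,0],"travel":[0,-0.001,-0.008],"fingers":-1},{"rot":[0,0,0],"travel":[0,-0.001,-0.008],"fingers":-1},{"rot":[0,0,0],"travel":[0,-0.001,-0.008],"fingers":-1},{"rot":[0,0,0],"travel":[0,-0.001,-0.008],"fingers":-1}]'
sed -i 's/\["side","top"\]/["side","side"]/' meas.py; python3 meas.py 13
```

```text
time_s: 19.4
ee_pos: [0.6326, 0.0192, 0.2607]
orientation: [[-0.012, 1.0, 0.001], [1.0, 0.012, -0.0], [-0.0, 0.001, -1.0]]
force: [-5.7, -0.8, 6.2]
finger_gap: 0.114
19.4 [0.63263339 0.01920377 0.26067691] [-5.73496461 -0.82927161  6.17681339] 0.11428338722275444
side 1723 1467 [0.697 0.004 0.717] angle 44.17789115962572
side 1721 1471 [0.698 0.003 0.716] angle 44.262873046819315
```

```bash
python3 - <<'E'
from h import *
D=pickle.load(open("d0.pkl","rb"))
for n in D:
    W=cloud(D[n]);q=W[(abs(W[...,0]-.64)<.08)&(abs(W[...,1]-.018)<.08)&(W[...,2]>.09)&(W[...,2]<.12)]
    nn=np.linalg.svd(q-q.mean(0),full_matrices=False)[2][2];nn*=np.sign(nn[2]);print(n,nn,np.degrees(np.arctan2(nn[0],nn[2])))
E
```

```text
side [-6.72069294e-04  1.38141353e-03  9.99998820e-01] -0.03850677371119863
top [-4.27600149e-04  4.32603204e-04  9.99999815e-01] -0.024499686917218242
```

The fit reads about 0° on the shut lid, so it is unbiased and the lid really is at 44.2°. I nudge it 0.8° further.

```bash
python3 -m crank '[{"rot":[0,0,0],"travel":[0,0.004,-0.005],"fingers":-1},{"rot":[0,0,0],"travel":[0,0.008,-0.009],"fingers":-1},{"rot":[0,0,0],"travel":[0,0.008,-0.009],"fingers":-1},{"rot":[0,0,0],"travel":[0,0.008,-0.009],"fingers":-1},{"rot":[0,0,0],"travel":[0,0.008,-0.009],"fingers":-1},{"rot":[0,0,0],"travel":[0,0.008,-0.009],"fingers":-1}]'
python3 meas.py 14
```

```text
time_s: 20.2
ee_pos: [0.6346, 0.0193, 0.2619]
orientation: [[-0.012, 1.0, 0.0], [1.0, 0.012, -0.0], [-0.0, 0.0, -1.0]]
force: [-1.2, -0.9, -3.0]
finger_gap: 0.118
20.2 [0.63463306 0.01926167 0.26191048] [-1.23610949 -0.94153439 -2.97917095] 0.11759527063702618
side 1629 1382 [0.707 0.004 0.707] angle 44.96833679036431
side 1606 1366 [0.706 0.004 0.709] angle 44.87165211710742
```

View pics/side14.png

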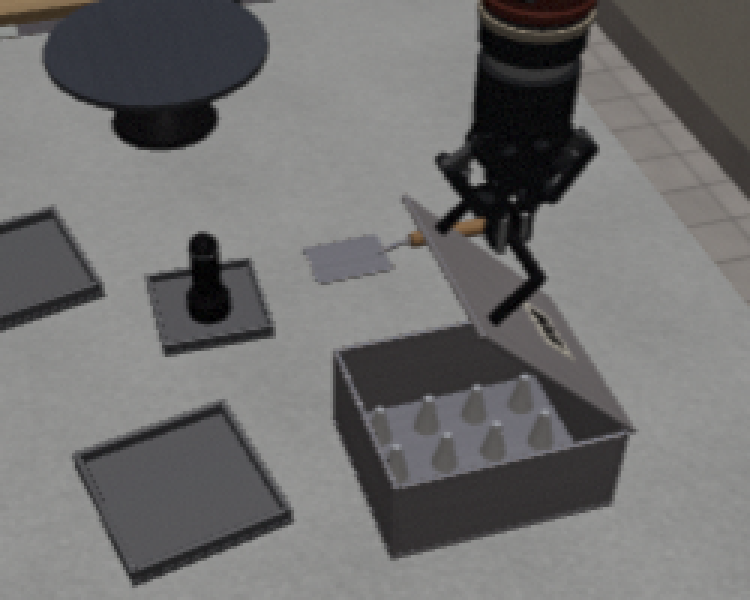

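The lid is at 44.9° with only the lid's own weight on the fingers. The scanner stands upright in its tray at (208,280) in the picture. I hand in.

```bash
python3 -c "
from rig import arm
print(arm.hand_in()); s=arm.observe(); print(s['time_s'],s['ee_pos'],s['finger_gap'],s['force'])"
```

```text
the job is handed in; nothing more can be done
None
the job is handed in; nothing more can be done
```

The whole job is done and handed in at about 20.3 s of the 61 s allowed.

- **Scan:** I took the scanner from the smallest of the three trays. I held it pointing straight down about 80 mm above the label (nose z ≈ 0.187, label 0.107) for about 2.5 s, within about 2 mm of the label centre.
- **Return:** I set it down upright near the tray centre. I let go only after the wrist force showed it was standing on the floor of the tray. Later pictures show it still upright there.
- **Lid:** The fingers grip the handle bar at 60 N (gap 0.118). The last plane fits from the side camera gave 45.0° and 44.9°, with about 3 N on the wrist. The same fit reads about 0° for the shut lid.
- **Checks that disagreed or failed:** The first lift reached only 44.2° and left a sideways push of about 17 N on the wrist, which I corrected. The top camera could not confirm the final angle because the arm hid the lid. After hand-in the robot gave no further readings.
- **Left alone:** I did not touch the bowl, jar or spatula.

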